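Tighten the bauble clamp with the hex key

ROBOT

A 6-joint arm with a two-finger parallel gripper is mounted at the origin on the work surface. World frame = base frame: x ahead of the robot, y to its left, z up, the work surface at z = 0. Lengths are in m, angles in rad, forces in N, time in s.
With the tool pointing down it reaches from about 0.275 to 0.75 m from the base axis. Payload 10.2 kg.
Tool frame: the origin (TCP) lies midway between the tips of the shut fingers; the grasp point (between the pads) lies 19 mm behind it (env.hold_point_z is the distance from the TCP to the grasp point, in m); z points along the fingers, y is the line along which they close (so a half turn about z gives the same grasp; the last joint's range is limited). The gripper opens to 85 mm and grips with 20 to 120 N. Pads are 22 mm wide; open, the fingers measure 114 mm over their backs; the gripper's body (76 mm by 85 mm) begins 54 mm behind the grasp point. The pads swing forward as they close: fully open they stand 13 mm farther back than shut.
Start: joints at [1.041, 0.313, 1.498, -0, 1.331, -0.223], TCP at [0.159, 0.5, 0.231] pointing down, gripper open.
Joint ranges: [-2.94, 2.94], [-0.97, 2.17], [0.19, 2.56], [-1.23, 4.37], [0.02, 3.11], [-2.88, 2.88]. Speed limits (rad/s): [2.39, 2.39, 3.01, 3.14, 3.14, 3.14].

INTERFACE

Orientations are given as a unit quaternion [x, y, z, w].
In Python, from bench import env, kinematics, monitor, eyes, job gives the robot as it stands. The module is installed in compiled form; this text tells all that it offers. Calls block until the motion is done:
- env.reach(position, orientation): joint-space move of the TCP to a pose.
- env.movel(position, velocity=0.15, frame=None, guard=None): straight line of the TCP; frame=None keeps the orientation; velocity is the mean speed in m/s. With guard (N) it stops when the force on the tool has changed by that much, and returns True; else False.
- env.set_joints(angles): joint-space move.
- env.release() and env.close_gripper(effort=None): open the fingers fully, or close them until they stop; effort is the grip in N (None keeps the last).
- env.hold(seconds).
- kinematics.ik(position, orientation): joint angles nearest the present ones, or None.
- monitor.sense(): the state.
- eyes.grab_frame(name): name is "scene" or "top" or "wrist"; returns a dict with "frame" (400x640x3 uint8, red, green, blue), "mtx" (3x3 intrinsics, pixels), "k1" (the pictures are not rectified: a ray, as slopes to the right and down, at radius r is drawn at 1 + k1 r^2 times it, then the intrinsics apply), "view" (4x4, takes a point from world to camera coordinates). Camera axes: x right, y down, z forward; pixel columns grow to the right and rows downward; lengths in m; the calibration is good to about 2 mm. A picture is of the moment at which its call begins. There is no depth.
A pose or a line that the arm cannot do raises env.MotionError and nothing moves.
- job.hand_in(): hands the job in; it is judged then, once.
The state is a dict: "clock": time; "joints": joint angles; "qvel": joint speeds; "joint_efforts": joint torques, N m; "position": TCP position; "ee_rot": TCP orientation; "contact_force": force on the tool from outside, world axes, zero at the start; "ft_torque": the same for the moment, N m; "finger_gap": opening from 0.0 (shut) to 1.0 (fully open); "gripper_force": force on a finger pad.
Only numpy, scipy, OpenCV 4.12 (cv2) and the standard library are available. Lean on these libraries where they do the work, as an engineer would, in place of code of your own. Each camera call takes 0.05 s, during which the arm holds its last target. There are 200 camera calls.

TASK

The clamp that holds the red bauble for painting is loose. Take the red hex key from the wooden rack, push it fully into the recessed socket of the clamp's screw and turn it clockwise, regrasping as often as needed, until the screw is tight against its stop; then put the key back upright in the hole it came from. Do not touch the bauble, and leave the blue key, the paint jar and the brush pot where they are.

Things in the scene. Friction and masses are not known exactly. Their poses are not given: they have to be found in the camera images.
- clamp: Green metal block fixed down, 200 x 84 x 50 mm high; feet stick out 17 mm at the sides, 8 mm high. Origin: at table height on the screw's axis; the block spans x = -50 to +150 mm of its frame. The screw lies in a 39 mm wide counterbore in the top. On the top stand a brass sliding jaw (near face at x = 87 mm, moves 8 mm to +x as the screw tightens) and a dark fixed jaw, up to 77 mm above the table.
- bauble: Red bauble, a ball 68 mm wide on a short stick, held upright in the clamp's jaws; fixed to the clamp. Origin at the foot of the stick, on the block's top, 123 mm from the screw's axis along the clamp's +x; the ball's centre is 67 mm above this origin and its top 152 mm above the table. It must not be touched.
- screw (a joint): Turning of the clamp screw, rad: grows clockwise seen from above, starts between 0 and 0.8, firm stop (tight) at 4.0. It resists with about 0.2 N m and stays where it is left. Turning does not raise or lower the screw.
- socket (a point): Mouth centre of the screw's hex socket, 44 mm above the table (6 mm below the block's top): 17.5 mm across flats, 24 mm deep, upright walls, flat floor. Its frame turns with the screw, z up; x points to a corner of the hexagon, marked by a red line on the head; yaw = clamp yaw - screw. The key fits in six positions 60 degrees apart, with about 11 degrees of play either way.
- red_key: Red hex key, 120 mm long, about 0.22 kg, standing tip down in the rack, tip 10 mm above the table. Steel hex shaft 16 mm across flats, 70 mm long, last 4 mm tapered to 11 mm. Origin: centre of the tip, z up. x passes through a corner of the hexagon (white bar on the handle top, +x half). In the rack it hangs by the handle's underside. Left in the socket it stands there, leaning up to 4 degrees.
- blue_key: Blue hex key, same handle and length but a shaft only 10 mm across flats: too thin for this screw (it spins in it). Stands in the other hole of the rack; origin at its tip. Leave alone.
- rack: Wooden rack, fixed to the table: block 70 mm (x) x 180 mm (y) x 80 mm high, origin at the centre of its underside, with two upright through holes 25 mm wide, 90 mm apart along its y axis. The two keys hang in the holes, either one in either.
- hole_left (a point): Centre of the mouth of the rack's hole at its +y side, 80 mm above the table.
- hole_right (a point): Centre of the mouth of the rack's hole at its -y side, 80 mm above the table.
- paint_jar: Glass paint jar with yellow lid, 56 mm wide, 65 mm high, standing loose on the table; origin at the centre of its underside.
- brush_pot: Terracotta pot with brushes, 72 mm wide, pot 90 mm and brushes 165 mm high, standing loose on the table; origin at the centre of its underside.
- red_handle (a point): Centre of the red key's square plastic handle, 95 mm above its tip on the key's axis. The handle is 32 x 32 mm and 50 mm high (70 to 120 mm above the tip), its faces square to the key's x and y axes.
There are look-alikes about, which are no part of the job. There is more than one size of the clamp; the job needs the smaller. Of the things that look like the red_key, the smaller one is meant.

How it is judged:
By the outcome, as a careful person would: the job done as asked, in the order asked, and still so for the second after the job is handed in, with the robot touching nothing.
It also fails if it takes over 72 s, if anything falls off the work surface, if the arm or the gripper's body presses on something with over 40 N, if the wrist force passes 120 N, or if a joint passes its speed limit or range.

## Working session

There is one attempt and no reset: what is moved stays moved. The work goes in short steps, each a Python script; the robot and the scene stay as the last script left them, time stands still between calls to the robot, and variables do not carry over. Pictures are saved under pics/ and viewed, at most 10 in all, crops included, and the job is handed in when it is done.

```bash
mkdir -p pics
python3 - <<'E'
from bench import env, monitor, eyes
import cv2,pickle
d={}
for n in("scene","top","wrist"):
    f=eyes.grab_frame(n);d[n]=f
    cv2.imwrite(f"pics/{n}0.png",f["frame"][:,:,::-1]); print(n,f["mtx"].tolist(),f["k1"],f["view"].round(3).tolist())
pickle.dump(d,open("f0.pkl","wb"))
print(monitor.sense(),env.hold_point_z)
E
```

```text
scene [[424.48954383208127, 0.0, 319.96372859208486], [0.0, 424.48954383208127, 194.00544473631797], [0.0, 0.0, 1.0]] -0.055689050141796426 [[0.384, 0.923, -0.021, -0.189], [0.516, -0.233, -0.824, -0.184], [-0.766, 0.306, -0.566, 1.395], [0.0, 0.0, 0.0, 1.0]]
top [[440.4482004732772, 0.0, 324.69002938962717], [0.0, 440.4482004732772, 199.32907891406066], [0.0, 0.0, 1.0]] -0.03402076023024394 [[0.012, -1.0, 0.018, -0.008], [-0.997, -0.013, -0.076, 0.512], [0.076, -0.017, -0.997, 1.176], [0.0, 0.0, 0.0, 1.0]]
wrist [[329.4884799499349, 0.0, 318.6849773637338], [0.0, 329.4884799499349, 195.638993277392], [0.0, 0.0, 1.0]] 0.019161209144510086 [[0.302, 0.953, -0.002, -0.524], [0.904, -0.286, 0.317, -0.042], [0.302, -0.097, -0.948, 0.381], [0.0, 0.0, 0.0, 1.0]]
{'clock': 0.15, 'joints': array([ 1.04058234e+00,  3.13342939e-01,  1.49824324e+00, -1.15413386e-05,
        1.33100931e+00, -2.23367323e-01]), 'qvel': array([ 0.00164218,  0.00095095, -0.00389664, -0.00078272,  0.00029717,
        0.00085633]), 'joint_efforts': array([ 2.22884912e-03, -4.12368464e+01, -2.59793079e+01, -9.04398894e-05,
        3.21201798e-03,  4.20357219e-05]), 'position': array([0.15847808, 0.50031049, 0.23086283]), 'ee_rot': array([ 1.52820765e-01,  9.88253794e-01, -4.68304958e-04, -1.79278747e-04]), 'contact_force': array([ 0.46348511, -0.01051322,  0.68958244]), 'ft_torque': array([-0.00204835,  0.00257896,  0.03290374]), 'gripper_force': 0.0, 'finger_gap': 0.999747396323182} 0.0187
```

View pics/scene0.png

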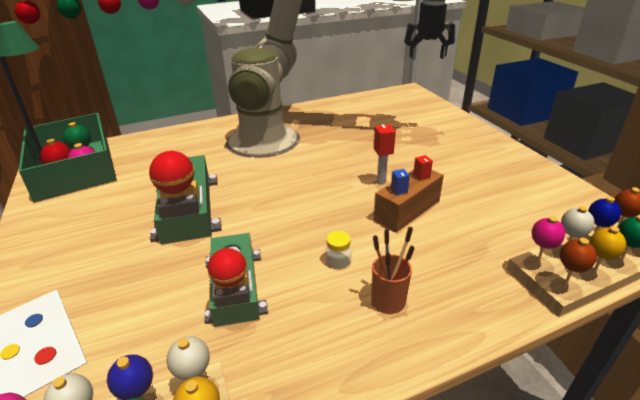

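View pics/top0.png

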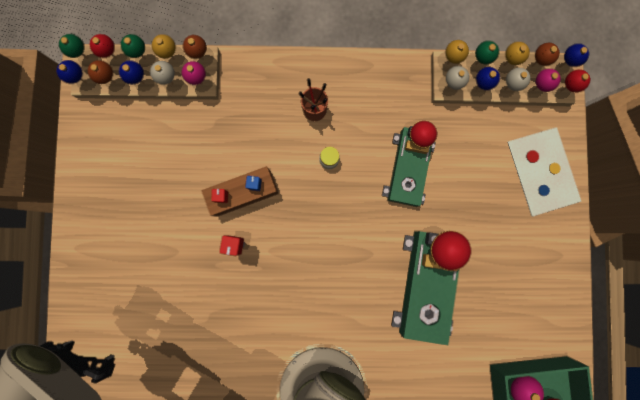

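The scene view shows the smaller clamp at about (235,285) and the rack at (410,197), with a larger red key standing alone at (383,150). In the top view, the small clamp's screw is near (408,185), the red key in the rack near (219,195), the blue key near (254,183) and the decoy near (231,245). I'll enlarge the rack and clamp to read them more exactly.

Run:
```python
import pickle,cv2,numpy as np
f=pickle.load(open("f0.pkl","rb"))["top"]["frame"][:,:,::-1]
a=cv2.resize(f[160:225,195:285],None,fx=8,fy=8,interpolation=cv2.INTER_CUBIC)[:, :400+320]
b=cv2.resize(f[115:215,380:445],None,fx=6,fy=6,interpolation=cv2.INTER_CUBIC)
cv2.imwrite("pics/a.png",a);cv2.imwrite("pics/b.png",b)
```

```text
(no output)
```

View pics/a.png

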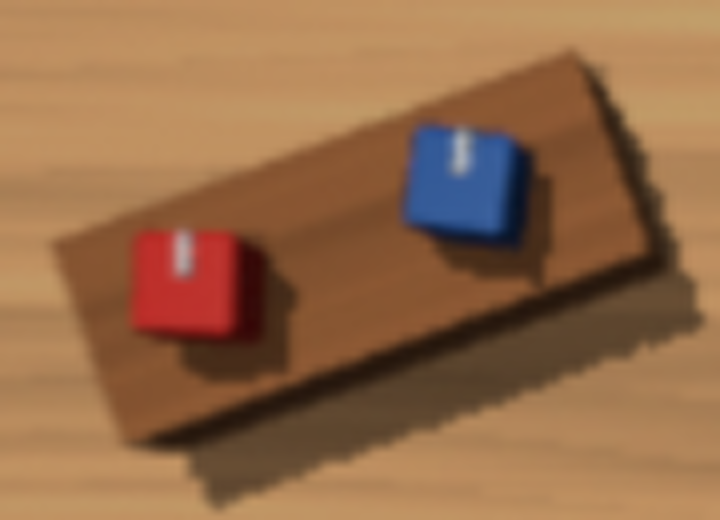

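View pics/b.png

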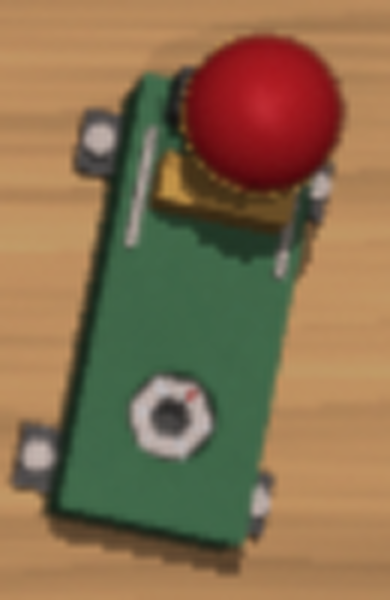

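The red key's top centre is at crop (186,284), with its bar pointing up in the image. The screw is at (172,417), with its red mark towards (196,393). The block's axis runs from the bottom left up to the right.

```bash
cat > h.py <<'E'
import numpy as np,cv2,pickle
from scipy.spatial.transform import Rotation as R
def world(f,px,z):
    px=np.array(px,float).reshape(-1,1,2)
    n=cv2.undistortPoints(px,f["mtx"],np.array([f["k1"],0,0,0])).reshape(-1,2)
    V=np.array(f["view"]);c=-V[:3,:3].T@V[:3,3]
    d=np.c_[n,np.ones(len(n))]@V[:3,:3]
    return c+d*((z-c[2])/d[:,2])[:,None]
def pix(f,P):
    V=np.array(f["view"]);return cv2.projectPoints(np.array(P,float).reshape(-1,3),cv2.Rodrigues(V[:3,:3])[0],V[:3,3],f["mtx"],np.array([f["k1"],0,0,0.]))[0].reshape(-1,2)
def down(yaw): # tool z down, tool x at yaw
    return (R.from_euler('z',yaw)*R.from_euler('x',np.pi)).as_quat()
E
python3 - <<'E'
from h import *
from bench import kinematics
D=pickle.load(open("f0.pkl","rb"));f=D["top"]
A=lambda p:(np.array(p)+.5)/8-.5+[195,160]
B=lambda p:(np.array(p)+.5)/6-.5+[380,115]
p=world(f,A([(138,232),(238,232),(237,337),(132,330)]),.13);print("redtop",p.mean(0),np.diff(p,axis=0).round(4).tolist())
p=world(f,A([(415,126),(520,138),(510,240),(404,220)]),.13);print("blue",p.mean(0))
r=world(f,A([(52,242),(572,50),(660,258),(128,445)]),.08);print("rack",r.mean(0),np.diff(r,axis=0).round(4).tolist())
s=world(f,B([(172,417),(196,393)]),.044);print("screw",s)
print("mark yaw",np.degrees(np.arctan2(*(s[1]-s[0])[1::-1])))
c=world(f,B([(55,510),(240,545),(147,75)]),.05);print("clamp corners",c, np.diff(c,axis=0))
b=world(f,B([(263,112)]),.117);print("ball",b)
d=b[0]-s[0];print("axis yaw",np.degrees(np.arctan2(d[1],d[0])),np.hypot(*d[:2]))
w=D["wrist"];V=w["view"];print("cam",-V[:3,:3].T@V[:3,3])
for y in np.radians(np.arange(-180,180,30)):
    print(round(np.degrees(y)),[None if q is None else np.round(q,2) for q in (kinematics.ik([s[0][0],s[0][1],.2],down(y)),kinematics.ik([p[0][0]*0+.49,.24,.25],down(y)))])
E
```

```text
redtop [0.51072062 0.26262643 0.13      ] [[0.0004, -0.0308, 0.0], [-0.0324, -0.0006, 0.0], [0.0017, 0.0323, 0.0]]
blue [0.54328595 0.17860084 0.13      ]
rack [0.5266835  0.22050724 0.08      ] [[0.0646, -0.1659, 0.0], [-0.0672, -0.0298, 0.0], [-0.0624, 0.1692, 0.0]]
screw [[ 0.55359029 -0.22504889  0.044     ]
 [ 0.56452697 -0.23587264  0.044     ]]
mark yaw -44.7026557816291
clamp corners [[ 0.51081436 -0.17163392  0.05      ]
 [ 0.49633716 -0.25392585  0.05      ]
 [ 0.70713736 -0.21314567  0.05      ]] [[-0.01447721 -0.08229192  0.        ]
 [ 0.2108002   0.04078018  0.        ]]
ball [[ 0.67560555 -0.24909677  0.117     ]]
axis yaw -11.149474862446525 0.12436246569587052
cam [0.08082559 0.52528638 0.37373494]
-180 [array([-0.58,  0.5 ,  1.31,  0.  ,  1.33, -2.15]), array([ 0.24,  0.35,  1.4 ,  0.  ,  1.39, -1.33])]
-150 [array([-0.58,  0.5 ,  1.31,  0.  ,  1.33, -2.68]), array([ 0.24,  0.35,  1.4 ,  0.  ,  1.39, -1.85])]
-120 [None, array([ 0.24,  0.35,  1.4 ,  0.  ,  1.39, -2.38])]
-90 [array([-0.58,  0.5 ,  1.31, -0.  ,  1.33,  2.56]), None]
-60 [array([-0.58,  0.5 ,  1.31, -0.  ,  1.33,  2.04]), array([ 0.24,  0.35,  1.4 , -0.  ,  1.39,  2.86])]
-30 [array([-0.58,  0.5 ,  1.31, -0.  ,  1.33,  1.51]), array([ 0.24,  0.35,  1.4 , -0.  ,  1.39,  2.34])]
0 [array([-0.58,  0.5 ,  1.31, -0.  ,  1.33,  0.99]), array([ 0.24,  0.35,  1.4 , -0.  ,  1.39,  1.81])]
30 [array([-0.58,  0.5 ,  1.31, -0.  ,  1.33,  0.47]), array([ 0.24,  0.35,  1.4 , -0.  ,  1.39,  1.29])]
60 [array([-0.58,  0.5 ,  1.31,  0.  ,  1.33, -0.06]), array([ 0.24,  0.35,  1.4 , -0.  ,  1.39,  0.76])]
90 [array([-0.58,  0.5 ,  1.31,  0.  ,  1.33, -0.58]), array([ 0.24,  0.35,  1.4 , -0.  ,  1.39,  0.24])]
120 [array([-0.58,  0.5 ,  1.31,  0.  ,  1.33, -1.11]), array([ 0.24,  0.35,  1.4 ,  0.  ,  1.39, -0.28])]
150 [array([-0.58,  0.5 ,  1.31,  0.  ,  1.33, -1.63]), array([ 0.24,  0.35,  1.4 ,  0.  ,  1.39, -0.81])]
```

Run:
```python
from h import *
from bench import env,monitor,eyes
H=.14
def shot(n):
    f=eyes.grab_frame("wrist");f["pose"]=monitor.sense()["position"];pickle.dump(f,open(n+".pkl","wb"));return f
env.reach([.5107,.2626,.13+H],down(0)); env.hold(.3); a=shot("wk")
env.reach([.54,0,.30],down(np.radians(90)))
env.reach([.5536,-.2250,.044+H],down(np.radians(135)));env.hold(.3); b=shot("ws")
for n,f,z,P in(("k",a,.13,[.5107,.2626,.13]),("s",b,.044,[.5536,-.225,.044])):
    u,v=pix(f,P)[0].round().astype(int);print(n,u,v,f["pose"])
    im=f["frame"][:,:,::-1];x0,y0=u-50,v-50
    cv2.imwrite(f"pics/w{n}.png",cv2.resize(im[y0:y0+100,x0:x0+100],None,fx=6,fy=6,interpolation=cv2.INTER_CUBIC));print(x0,y0)
a=cv2.imread("pics/wk.png");b=cv2.imread("pics/ws.png")
cv2.imwrite("pics/wks.png",np.hstack([a[100:500,100:500],b[100:500,100:500]]))
print(monitor.sense()["clock"],monitor.sense()["joints"])
```

```text
k 319 182 [0.51056202 0.26280193 0.26998811]
269 132
s 318 182 [ 0.55376178 -0.22463165  0.1842674 ]
268 132
5.5 [-5.81241256e-01  5.09029205e-01  1.33545961e+00  2.60216661e-05
  1.29668063e+00 -1.36699802e+00]
```

View pics/wks.png

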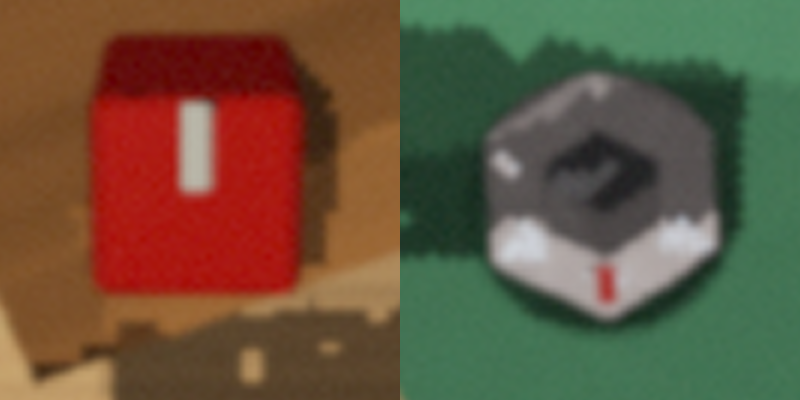

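The wrist pictures show the key top's corners at (95,95), (300,95), (298,292) and (97,292), with the bar on the upper half. The socket's centre is near (603,194), and its red mark points down at about (608,300).

Run:
```python
from h import *
from bench import monitor
a=pickle.load(open("wk.pkl","rb"));b=pickle.load(open("ws.pkl","rb"))
A=lambda p,o:(np.array(p)+100.5)/6-.5+o
k=world(a,A([(95,95),(300,95),(298,292),(97,292)],[269,132]),.13)
e=[np.degrees(np.arctan2(*d[1::-1])) for d in (k[0]-k[3],k[1]-k[2],k[0]-k[1],k[3]-k[2])]
print("key",k.mean(0),e,np.linalg.norm(np.diff(k,axis=0),axis=1))
o=np.array([400,0])
s=world(b,A(np.array([(600,72),(610,322),(488,135),(718,245),(490,262),(712,130)])-o,[268,132]),.044)
print("head",s.mean(0),[(s[i:i+2].mean(0)-s.mean(0)).round(4)[:2] for i in(0,2,4)])
for i in (0,2,4):d=s[i+1]-s[i];print(np.degrees(np.arctan2(d[1],d[0])),np.hypot(*d[:2]))
q=world(b,A(np.array([(598,132),(605,255),(608,300)])-o,[268,132]),.044);print("socket",q[:2].mean(0));d=q[2]-q[0];print("mark",np.degrees(np.arctan2(d[1],d[0])))
for f,c in((a,k.mean(0)),(b,s.mean(0))):
    print("rel",c-f["pose"])
```

```text
key [0.51148949 0.26331558 0.13      ] [np.float64(-0.36690216945906123), np.float64(0.39373167602368614), np.float64(90.03358160140583), np.float64(90.02907748170293)] [0.029975   0.03042393 0.03037888]
head [ 0.55303914 -0.22440318  0.044     ] [array([ 0.0007, -0.0002]), array([-0.0004,  0.0007]), array([-0.0002, -0.0005])]
-42.77540547040674 0.03873518902480626
18.63329376303673 0.038182122596938976
76.74083483896246 0.03887414631114885
socket [ 0.55272422 -0.2243914   0.044     ]
mark -41.73051829217359
rel [ 0.00092747  0.00051365 -0.13998811]
rel [-0.00072264  0.00022846 -0.1402674 ]
```

Run:
```python
from h import *
from bench import env,monitor
S=lambda:monitor.sense()
env.movel([.5537,-.2246,.30],.25)
env.reach([.54,0,.30],down(np.radians(90)))
env.reach([.5115,.2633,.25],down(0))
print(env.movel([.5115,.2633,.089],.12,guard=15)); print(S()["position"])
env.close_gripper(70);s=S();print(s["finger_gap"],s["gripper_force"],s["contact_force"])
env.movel([.5115,.2633,.30],.15);s=S();print(s["finger_gap"],s["gripper_force"],s["contact_force"],s["position"],s["clock"])
env.reach([.54,0,.30],down(np.radians(90)))
env.reach([.5530,-.2244,.25],down(np.radians(137.5)))
env.movel([.5530,-.2244,.155],.12)
env.hold(.3);s=S();print(s["position"],s["contact_force"],s["clock"],s["joints"])
```

```text
False
[0.51182695 0.26341949 0.08965596]
0.3661045469616146 69.79321002960205 [-0.42931021  0.51311491  2.49559193]
0.3634313989699263 69.3566358089447 [-0.15251131  0.8281405  -2.13983114] [0.51127048 0.26322817 0.29917026] 12.5667
[ 0.55308377 -0.22445591  0.15534867] [ 0.32328329 -0.46560379 -2.80117498] 16.7 [-5.81606171e-01  5.33504216e-01  1.37516184e+00 -2.22217184e-05
  1.23233123e+00 -1.41062748e+00]
```

Run:
```python
from h import *
from bench import env,monitor
S=lambda:monitor.sense()
c=np.array([.5530,-.2244])
print(env.movel([*c,.118],.05,guard=10));s=S();print(s["position"],s["contact_force"],s["ft_torque"])
if s["position"][2]<.1195:
    print(env.movel([*c,.097],.03,guard=15));s=S();print(s["position"],s["contact_force"],s["ft_torque"])
print(s["clock"])
```

```text
False
[ 0.55292785 -0.22439468  0.11816904] [-1.26103509  0.91094702 -3.42447392] [ 0.09535991  0.23029099 -0.03897803]
True
[ 0.55291896 -0.2244081   0.09914893] [-0.88477892  0.96398861  6.39293739] [ 0.20958492  0.45690629 -0.00667517]
18.2167
```

Fully seated, with TCP at 0.099. Next I'll turn it in steps and watch the torque.

Run:
```python
from h import *
from bench import env,monitor,kinematics
S=lambda:monitor.sense()
c=[.5530,-.2244,.0993]
q=np.array(kinematics.ik(c,down(np.radians(137.5))));j0=q[5]
i=0
while q[5]<2.6 and S()["clock"]<45:
    q[5]+=.25 if q[5]-j0<3.0 else .06; env.set_joints(q); s=S()
    if i%4==0 or q[5]-j0>3: print(round(q[5]-j0,2),round(s["joints"][5]-j0,3),s["ft_torque"].round(2),s["contact_force"].round(1),round(s["position"][2],4),round(s["clock"],2))
    i+=1
    if abs(s["ft_torque"][2])>1.0: break
print(s["finger_gap"],s["gripper_force"])
```

```text
0.25 0.246 [ 0.61  1.05 -0.09] [-4.1  2.1  2.5] 0.0992 18.57
1.25 1.241 [ 1.11  0.2  -0.1 ] [-0.7  5.   0.5] 0.0992 19.97
2.25 2.243 [ 0.49 -0.94 -0.07] [ 5.1  2.7 -4.7] 0.0993 21.37
3.06 3.054 [-0.75 -1.02  0.04] [ 3.5 -2.7 -6.6] 0.0993 22.67
3.12 3.114 [-0.77 -0.89  0.08] [ 3.6 -3.5 -6.4] 0.0993 22.92
3.18 3.174 [-0.84 -0.87  0.1 ] [ 4.  -3.8 -6.1] 0.0994 23.17
3.24 3.234 [-0.83 -0.83  0.07] [ 3.8 -4.1 -5.8] 0.0993 23.42
3.3 3.294 [-0.9  -0.81  0.11] [ 3.8 -4.  -6. ] 0.0993 23.67
3.36 3.354 [-0.87 -0.79  0.1 ] [ 3.2 -3.5 -5.9] 0.0993 23.92
3.42 3.414 [-0.99 -0.73  0.15] [ 4.3 -5.3 -6.4] 0.0994 24.17
3.48 3.474 [-1.01 -0.7   0.04] [ 3.1 -4.7 -6.5] 0.0993 24.42
3.54 3.534 [-0.96 -0.66  0.02] [ 2.8 -4.7 -6.5] 0.0993 24.67
3.6 3.594 [-1.01 -0.61  0.05] [ 1.5 -4.2 -6.7] 0.0993 24.92
3.66 3.654 [-1.17 -0.49  0.06] [ 2.9 -5.6 -5.9] 0.0993 25.17
3.72 3.714 [-1.11 -0.55  0.03] [ 2.6 -5.3 -5.5] 0.0993 25.42
3.78 3.774 [-1.19 -0.45  0.12] [ 2.  -5.4 -5.5] 0.0993 25.67
3.84 3.834 [-1.1  -0.39  0.14] [ 1.7 -5.4 -5.3] 0.0994 25.92
3.9 3.895 [-1.24 -0.26  0.12] [ 0.3 -4.9 -4.9] 0.0994 26.17
3.96 3.955 [-1.16 -0.3   0.15] [ 1.6 -5.9 -4.9] 0.0994 26.42
4.02 4.015 [-1.14 -0.15 -0.05] [ 0.5 -5.5 -4.3] 0.0994 26.67
0.3648042411879575 69.96592283248901
```

There was no stop and almost no torque about z, so I need to look at what actually happened.

Run:
```python
from h import *
from bench import eyes
f=eyes.grab_frame("wrist");pickle.dump(f,open("w2.pkl","wb"));g=eyes.grab_frame("top");g2=eyes.grab_frame("scene")
a=cv2.resize(f["frame"][:,:,::-1],(480,300),interpolation=cv2.INTER_AREA)
b=cv2.resize(g["frame"][115:215,370:450,::-1],(240,300),interpolation=cv2.INTER_CUBIC)
s=cv2.resize(g2["frame"][170:330,180:290,::-1],(206,300),interpolation=cv2.INTER_CUBIC)
w=cv2.resize(f["frame"][60:260,220:420,::-1],(300,300),interpolation=cv2.INTER_CUBIC)
cv2.imwrite("pics/c2.png",np.vstack([np.hstack([a,b]),np.hstack([s,w,np.zeros((300,720-506,3),np.uint8)])]))
```

```text
(no output)
```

View pics/c2.png

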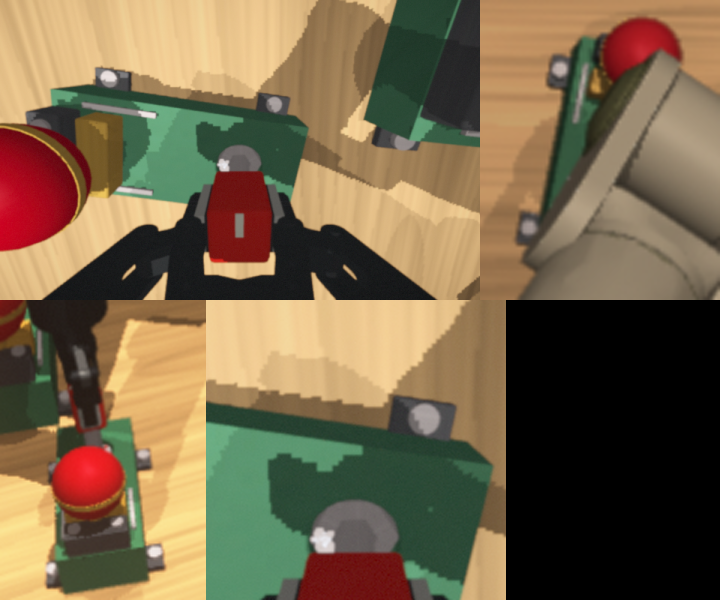

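Run:
```python
from h import *
from bench import monitor
f=pickle.load(open("w2.pkl","rb"));g=pickle.load(open("f0.pkl","rb"))["top"]
sc=np.array([640/480,400/300]);W=lambda p:(np.array(p)+.5)*sc-.5
o=np.array([.553,-.2244])
def cl(p,th):
    d=p[:,:2]-o;t=np.radians(th);return np.c_[d@[np.cos(t),np.sin(t)],d@[-np.sin(t),np.cos(t)]].round(4).tolist()
B=lambda p:(np.array(p)+.5)/6-.5+[380,115]
# clamp yaw from the long rails in first top crop
r=world(g,B([(130,245),(153,128)]),.05);d=r[1]-r[0];th=np.degrees(np.arctan2(d[1],d[0]));print("rail yaw",th)
r=world(g,B([(62,505),(240,545)]),.05);d=r[0]-r[1];print("end yaw",np.degrees(np.arctan2(d[1],d[0]))-90)
for th in(-10,-12):
  print(th,"jaw0 base",cl(world(g,B([(152,208),(290,230)]),.05),th),"top",cl(world(g,B([(157,195),(292,222)]),.077),th))
  print("jaw2 base",cl(world(f,W([(122,117),(122,195)]),.05),th),"topedge",cl(world(f,W([(107,122),(107,197)]),.077),th))
  print("block corners", cl(world(f,W([(51,88),(307,126),(290,198)]),.05),th))
print(pix(f,[[.553,-.2244,.044],[.553,-.2244,.05]])/sc, monitor.sense()["joints"])
```

```text
rail yaw -11.188318430387367
end yaw -11.934073047620686
-10 jaw0 base [[0.0907, 0.0254], [0.0927, -0.0373]] top [[0.0907, 0.0286], [0.0902, -0.0317]]
jaw2 base [[0.0962, -0.0302], [0.0973, 0.0396]] topedge [[0.0942, -0.0325], [0.0962, 0.0257]]
block corners [[0.148, -0.0455], [-0.0496, -0.042], [-0.0489, 0.0237]]
-12 jaw0 base [[0.0898, 0.0285], [0.0939, -0.034]] top [[0.0896, 0.0318], [0.0912, -0.0285]]
jaw2 base [[0.0972, -0.0268], [0.0959, 0.043]] topedge [[0.0953, -0.0292], [0.0953, 0.0291]]
block corners [[0.1495, -0.0403], [-0.0481, -0.0437], [-0.0497, 0.022]]
[[238.59136989 164.09927397]
 [238.5891831  166.82252065]] [-5.82266225e-01  5.94269968e-01  1.43312379e+00 -1.39981910e-03
  1.11449485e+00  2.60390838e+00]
```

Run:
```python
import pickle,cv2,numpy as np
f=pickle.load(open("w2.pkl","rb"))["frame"][:,:,::-1]
g=pickle.load(open("ws.pkl","rb"))["frame"][:,:,::-1]
a=cv2.resize(f[120:320,100:400],(780,520),interpolation=cv2.INTER_CUBIC)
cv2.imwrite("pics/c3.png",a)
```

```text
(no output)
```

View pics/c3.png

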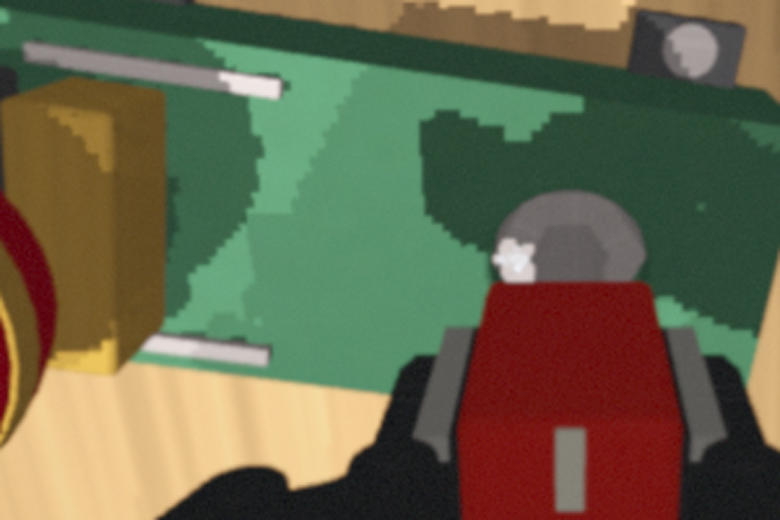

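The jaw's near face has moved from about 90 mm to about 96 mm, so the screw did turn and may be near its stop. I'll turn a little further with torque readings, then check the red mark.

Run:
```python
from h import *
from bench import env,monitor,kinematics
S=lambda:monitor.sense()
q=np.array(S()["joints"]);q[5]=2.6087
for i in range(5):
    q[5]+=.045; env.set_joints(q); s=S()
    print(round(q[5],3),round(s["joints"][5],3),s["ft_torque"].round(2),s["contact_force"].round(1),s["joint_efforts"][5].round(2),s["finger_gap"].round(3),round(s["clock"],2))
    if abs(s["ft_torque"][2])>1: break
```

```text
Traceback (most recent call last):
AttributeError: 'float' object has no attribute 'round'
```

Run:
```python
from h import *
from bench import env,monitor,kinematics
S=lambda:monitor.sense()
q=np.array(S()["joints"]);q[5]=2.6537
for i in range(5):
    q[5]+=.04; env.set_joints(q); s=S()
    print(round(q[5],3),np.round([s["joints"][5],*s["ft_torque"],*s["contact_force"],s["joint_efforts"][5],s["finger_gap"],s["clock"]],3))
    if abs(s["ft_torque"][2])>1: break
```

```text
2.694 [ 2.6910e+00 -7.4000e-01 -5.7200e-01 -6.0000e-03  3.1510e+00 -3.9830e+00
 -5.3760e+00  1.2600e-01  3.6800e-01  2.7317e+01]
2.734 [ 2.731 -0.812 -0.507 -0.037  3.156 -3.256 -4.311  0.099  0.367 27.567]
2.774 [ 2.772 -0.687 -0.331 -0.028  1.421 -2.918 -4.252  0.105  0.369 27.817]
2.814 [ 2.812 -0.661 -0.234 -0.047  0.909 -2.632 -3.192  0.09   0.367 28.067]
2.854 [ 2.852 -0.708 -0.118 -0.123  0.821 -2.679 -2.008  0.098  0.363 28.317]
```

Run:
```python
from h import *
from bench import env,monitor,eyes
env.movel([.5530,-.2244,.165],.12);env.movel([.570,-.167,.20],.15)
s=monitor.sense();print(s["position"],s["contact_force"],s["clock"])
f=eyes.grab_frame("wrist");pickle.dump(f,open("w4.pkl","wb"))
u,v=pix(f,[.553,-.2244,.044])[0].round().astype(int);print(u,v)
im=f["frame"][:,:,::-1]
x0,y0=max(u-50,0),max(v-40,0)
c=cv2.resize(im[y0:y0+80,x0:x0+100],(500,400),interpolation=cv2.INTER_CUBIC)
print(x0,y0)
cv2.imwrite("pics/c4.png",np.hstack([c,cv2.resize(im[:,120:520],(300,300))[[*range(300)]+[0]*100]]))
```

```text
Traceback (most recent call last):
bench.MotionError: the arm cannot follow that straight line within its joint ranges
```

Run:
```python
from h import *
from bench import env,monitor,eyes
S=monitor.sense
print(S()["position"],S()["joints"][5])
if S()["position"][2]<.15: env.movel([.5530,-.2244,.165],.12)
env.reach([.570,-.167,.20],down(np.radians(-80)))
s=S();print(s["position"],s["contact_force"],s["clock"])
f=eyes.grab_frame("wrist");pickle.dump(f,open("w4.pkl","wb"))
u,v=pix(f,[.553,-.2244,.044])[0].round().astype(int);print(u,v)
im=f["frame"][:,:,::-1]
x0,y0=max(u-50,0),max(v-40,0)
c=cv2.resize(im[y0:y0+80,x0:x0+100],(500,400),interpolation=cv2.INTER_CUBIC)
print(x0,y0)
cv2.imwrite("pics/c4.png",np.hstack([c,cv2.resize(im[:,120:520],(300,300))[[*range(300)]+[0]*100]]))
```

```text
[ 0.55253595 -0.22393616  0.16397763] 2.8545909084016587
[ 0.56977461 -0.16648065  0.19908783] [-0.46183501  0.42537551 -3.01970785] 29.4583
349 118
299 78
```

View pics/c4.png

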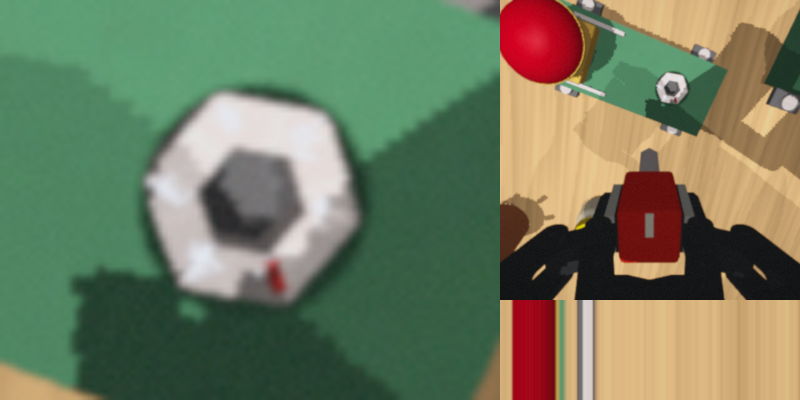

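The key is still held straight. The head's centre is at (253,198) in the crop and the red mark at (281,292).

Run:
```python
from h import *
f=pickle.load(open("w4.pkl","rb"))
q=world(f,(np.array([(253,198),(281,292),(290,303),(220,93),(145,195),(360,212),(330,108),(185,290)])+.5)/5-.5+[299,78],.044)
d=q[1]-q[0];y=np.degrees(np.arctan2(d[1],d[0]));d=q[2]-q[3];print(q[0],y,np.degrees(np.arctan2(d[1],d[0])));print(q[2:].mean(0))
print([np.radians(-11.3-y+360*k) for k in(0,1)])
```

```text
[ 0.55258591 -0.22514325  0.044     ] 118.52693251813038 120.40749983778142
[ 0.55214332 -0.22461778  0.044     ]
[np.float64(-2.2659074302058677), np.float64(4.0172778769737185)]
```

The mark reads 118.5–120.4°, which puts the screw at 3.98–4.02 rad. That matches the stop at 4.0 and the jaw's roughly 8 mm of travel, so it is tight. I'll return the key.

Run:
```python
from h import *
from bench import env,monitor
S=monitor.sense
env.movel([.570,-.167,.30],.2)
env.reach([.55,0,.30],down(np.radians(-40)))
env.reach([.5115,.2633,.27],down(0))
env.movel([.5115,.2633,.175],.15)
print(env.movel([.5115,.2633,.0905],.06,guard=12));s=S();print(s["position"],s["contact_force"],s["ft_torque"],s["clock"])
```

```text
False
[0.51169384 0.26336924 0.09087456] [ 0.16203666  0.22941305 -2.75122426] [-0.01119937 -0.00774597  0.02214297] 34.25
```

Run:
```python
from h import *
from bench import env,monitor,eyes
S=monitor.sense
print(env.movel([.5115,.2633,.0888],.03,guard=8));print(S()["position"],S()["contact_force"])
env.release();env.hold(.3)
env.movel([.5115,.2633,.27],.12);env.hold(.3);f=eyes.grab_frame("wrist")
env.reach([.35,.45,.30],down(np.radians(60)));env.hold(.5)
g=eyes.grab_frame("scene");t=eyes.grab_frame("top");pickle.dump((f,g,t),open("end.pkl","wb"))
r=lambda i:cv2.resize(i[:,:,::-1],(400,300),interpolation=cv2.INTER_CUBIC)
cv2.imwrite("pics/e.png",np.vstack([np.hstack([r(f["frame"][80:280,190:450]),r(g["frame"][110:260,330:530])]),np.hstack([r(t["frame"][115:215,360:480]),r(t["frame"][150:260,190:340])])]))
print(S()["clock"])
```

```text
False
[0.51185701 0.26342373 0.08929277] [-0.12891145  0.28602761  1.3257991 ]
38.9583
```

View pics/e.png

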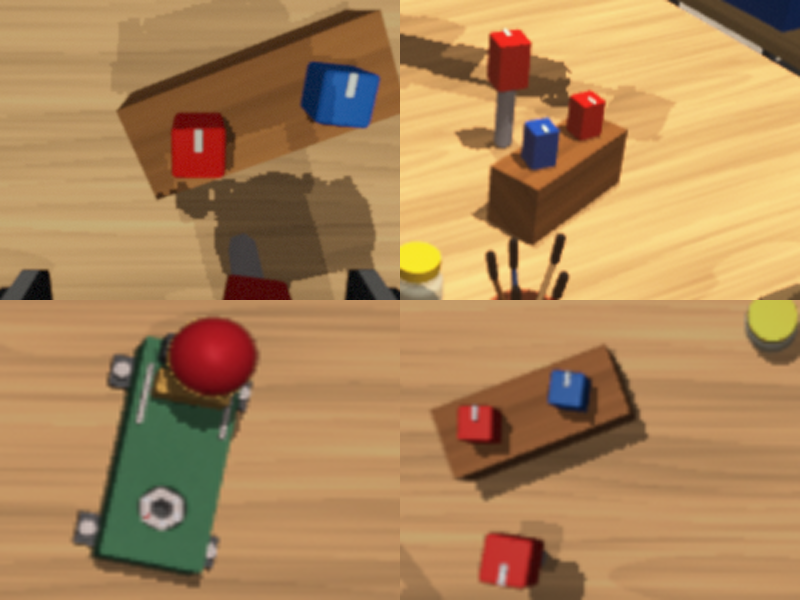

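Run:
```python
from h import *
f=pickle.load(open("w4.pkl","rb"))
im=f["frame"]
c=(np.array([(290,303),(220,93),(145,195),(360,212),(330,108),(185,290)])+.5)/5-.5+[299,78]
q=world(f,c,.044)
for a,b in((0,1),(2,3),(4,5)):
    d=q[a]-q[b];print(np.degrees(np.arctan2(d[1],d[0]))%60,np.hypot(*d[:2]))
# clamp yaw: green top in both wrist views, rectified onto z=.05
for n in("ws","w4"):
    f=pickle.load(open(n+".pkl","rb"))
    X,Y=np.meshgrid(np.arange(.45,.75,.0005),np.arange(-.33,-.12,.0005),indexing="ij")
    p=pix(f,np.c_[X.ravel(),Y.ravel(),np.full(X.size,.05)]).astype(np.float32).reshape(*X.shape,2)
    r=cv2.remap(f["frame"],p[...,0],p[...,1],cv2.INTER_LINEAR)
    g=cv2.GaussianBlur(r,(5,5),0);l=cv2.HoughLinesP(cv2.Canny(g,40,100),1,np.pi/720,50,minLineLength=90,maxLineGap=12)
    for x1,y1,x2,y2 in l[:,0][:12]:  # x col = world y, row = world x
        print(n,round((np.degrees(np.arctan2(x2-x1,y2-y1))+45)%90-45,1),round(np.hypot(x2-x1,y2-y1)))
```

```text
0.4074998377814154 0.03857391358605186
5.5216874141705965 0.03817919394337865
1.7917502134314702 0.039823462039169866
ws -11.4 192
ws -11.2 206
ws -10.7 140
ws -10.8 96
ws -13.3 135
ws -11.7 103
ws -11.0 95
ws -19.3 124
w4 10.2 452
w4 -11.1 291
w4 -10.9 201
w4 -10.9 354
w4 -11.2 164
w4 -10.6 109
w4 -10.4 100
w4 -10.8 112
w4 10.0 115
w4 -11.0 131
w4 -10.9 127
w4 -10.8 161
```

The red key is back upright in its hole, and the blue key, jar, pot and bauble look undisturbed. The screw reads 4.0 within measurement error, and the key's only slip in the socket came just past the stop. I'm handing in.

```bash
python3 -c "
from bench import job
print(job.hand_in())"
```

```text
the job is handed in; nothing more can be done
None
```

I handed the job in at about 39 s: the screw reads 3.95–4.02 rad by its red mark (stop at 4.0), though I never felt a torque rise at the stop, and the red key is back upright in its hole.

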